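# Cover the seed pots, then lift off the blackout hood

## Robot

A 7-joint arm with a two-finger parallel gripper is mounted at the origin on the work surface. World frame = base frame: x ahead of the robot, y to its left, z up, the work surface at z = 0. Lengths are in m, angles in degrees, forces in N, time in s.
With the tool pointing down it reaches from about 0.425 to 0.875 m from the base axis. Payload 4.7 kg.
Tool frame: the origin (TCP) lies on the centre line of the jaws, within the pads' length; the fingertips stand 8 mm ahead of it and the grasp point (between the pads) lies 11 mm behind it; z points along the fingers, y is the direction in which the jaws open and shut (so a half turn about z gives the same grasp; the last joint's range is limited). The gripper opens to 87 mm and grips with 3 to 60 N. Pads are 19 mm wide; open, the fingers measure 117 mm over their backs; the gripper's body (75 mm by 190 mm) begins 51 mm behind the grasp point.
Start: joints at [70.48, 18.392, -4.016, 83.108, 1.295, 78.541, -3.26], TCP at [0.226, -0.61, 0.231] pointing down, gripper open.
Joint ranges: [-163.93, 163.93], [-17.29, 119.83], [-79.2, 71.16], [3.27, 140.29], [-89.18, 269.18], [5.43, 117.66], [-154.24, 154.24]. Speed limits (degrees/s): [147.25, 147.25, 180, 180, 180, 180, 180].

## Interface

Orientations are given as [roll, pitch, yaw] about the fixed x, y, z axes, in that order (R = Rz(yaw) Ry(pitch) Rx(roll)).
In Python, from cell import env gives the robot as it stands. The module is installed in compiled form; this text tells all that it offers.
- The arm moves only by the tool move_arm, never from a script. Its argument "steps" is a list of rows, each a list of 2 entries, a list of its own where there are three numbers: the shift along the tool's x, y, z in m, then the turn about the tool's z in rad. A call has 1 to 20 rows; each row is the pose to reach, as a shift and turn from the pose commanded when the call began, along the tool's axes at that moment; what a row does not reach only later rows make up. A row lasts 1/8 s, in which the tool goes at most 62.5 mm and 10.7 degrees, less where a joint would pass 70% of its speed; a pose out of reach is approached as far as the arm can. A call with a gripper value outside its range is refused whole. "hand" is the closure, from -1 (fully open) to 1 (shut), set as the call begins (left out, the last holds). The fingers move at their own pace and stop on an object; "squeeze" is the grip in N (left out, the last holds). Time passes only in rows, so rows that repeat a pose let the fingers close. It gives the time, the measured TCP pose, the force and the opening at its end, in the units of the state.
- env.get_obs(): the state, without advancing time (a new reading comes with each control period).
- env.read_camera(name): name is "scene" or "top"; returns (picture, depth): 420x560x3 uint8, red, green, blue; 420x560 float32, m along the optical axis (not along the pixel's ray), 0 where there is no reading.
- env.calibration(name): a dict with "intrinsics" (3x3 intrinsics, pixels), "position" and "orientation" of the camera in the world. Camera axes: x right, y up, looking along -z (the intrinsics and any distortion apply to the point x, -y, -z); pixel columns grow to the right and rows downward; lengths in m; the calibration is good to about 2 mm. A picture is of the moment at which its call begins. calibration takes no time and is no camera call.
- env.sign_off(): hands the job in, once; it reports no verdict.
Trained networks look in the newest picture that a camera, given by its name, has taken for a name from the list of things; names that differ only in an ending like _2 or _b are one class to them, and where a whole thing is asked for, a point or a joint stands for the part that bears it (a point fixed in the world has none). Each returns a list of dicts, best first, with "conf" (0 to 1); they miss things now and then, are a little off and sometimes report something else, mostly with a low value. They report only what shows in the picture. A call takes as long as a camera call. They do not tell look-alikes from the thing itself.
- env.cut_out(camera, query): "region" (420x560 bool, what is visible of it) and "uv" ([column, row] in pixels, amid what is visible of it).
The state is a dict: "time_s": time; "qpos": joint angles; "joint_velocities": joint speeds; "effort": joint torques, N m; "tool_pos": TCP position; "tool_rot": TCP orientation; "force": force on the tool from outside, world axes, zero at the start; "wrist_torque": the same for the moment, N m; "grip_width": finger opening in m.
Only numpy, scipy, OpenCV 4.12 (cv2) and the standard library are available. Lean on these libraries where they do the work, as an engineer would, in place of code of your own. Each camera call takes 0.05 s, during which the arm holds its last target. There are 200 camera calls.

## Task

Nudge the three black seed pots in the grey tray back against its yellow rib so that they stand square in an even row, one at each mark. Then carry the nested pair of hoods over together (the orange stem lifts both) and lower them, without dropping them, onto the tray over the pots, centred and square, until the clear inner hood sits flat on the tray floor. Finally lift the green outer hood off alone, keeping it level, until it is well clear above the top of the stem, with the clear hood and the pots staying in place and the other things on the bench left alone, and finish while still holding it up in the gripper.

Things in the scene. Friction and masses are not known exactly. Their poses are not given: they have to be found in the camera images.
- tray: Grey tray fixed to the bench, 128 (x) by 230 (y) mm. Origin: centre of its underside, z up. Floor top at z = 6 mm; rim 5 mm thick, top at z = 14. Yellow rib along y, 166 mm long, from x = 17 to 25, top at z = 20, black marks on it at y = -54, 0, 54. A pot square against the rib has its centre at x = -4. The hoods belong centred over the origin, axes along the tray's (front towards the robot).
- pot1: Square black plastic pot with a firm brown plug, 42 by 42 mm, 40 mm high, about 90 g, loose on the tray floor near the mark at tray y = -54 mm, 10 to 28 mm short of the rib (towards tray -x), turned up to 0.3 rad. Origin: centre of its underside, z up.
- pot2: The same kind of pot, near the middle mark (tray y = 0).
- pot3: The same kind of pot, near the mark at tray y = +54 mm.
- inner_hood: Clear inner hood, open below, loose, about 180 g: outside 80 (x) by 182 (y) mm, walls 3, top at z = 54 mm. Origin: centre of its lower rim, z up. A square orange stem, 16 by 16 mm, sides along x and y, stands on its centre up to z = 118 mm, through the outer hood's collar. Starts on the bench inside the outer hood. Lifted by the stem, it carries the outer hood too.
- outer_hood: Green outer hood, open below, loose, about 160 g: outside 94 (x) by 196 (y) mm, walls 3, top at z = 54 mm. Origin: centre of its lower rim, z up. Central square collar on top, 44 by 44 mm outside, 34 inside, sides along x and y, z = 54 to 82 mm. It only rests on the inner hood: nested, its origin is 4 mm above the inner's, 4 mm of play each side; the stem stands 32 mm out of the collar.
- clay_pot: Terracotta pot, 72 mm across, 62 mm high, loose; leave alone. Origin: centre of its underside.
- feed_bottle: Amber bottle, 52 mm across, 130 mm high, loose; leave alone. Origin: centre of its underside.
- seed_jar: Green glass jar with a yellow cap, 60 mm across, 70 mm high, loose; leave alone. Origin: centre of its underside.
Not all that is in view belongs to the job. What is meant by the inner_hood is not pink or purple, and is the smaller of those in its own colour.

How it is judged:
By the outcome, as a careful person would: the job done as asked, in the order asked, and still so for the second after the job is handed in, while the arm keeps its last pose, push and grip.
It also fails if it takes over 72 s, if anything falls off the work surface, if the arm or the gripper's body presses on something with over 40 N, if the wrist force passes 120 N, or if a joint passes its speed limit or range.

## Working session

There is one attempt and no reset: what is moved stays moved. The work goes in short steps, Python scripts to look and compute and a tool call to move; the robot and the scene stay as the last step left them, time stands still between calls to the robot, and variables do not carry over. Pictures are saved under pics/ and viewed, about 8 in all and at most 12, crops included, and the job is handed in when it is done.

Besides the shell and the picture viewer there is one more tool, called after "Call:" as name(argument=value, ...) on one line, values as JSON. move_arm: Moves the arm, as the interface text tells. Its arguments: {"type":"object","properties":{"steps":{"type":"array"},"hand":{"type":"number"},"squeeze":{"type":"number"}},"required":["steps"]}

```bash
mkdir -p pics
cat > h.py <<'E'
import numpy as np, cv2
from cell import env
from scipy.spatial.transform import Rotation as R
def cam(n):
    c=env.calibration(n); o=np.array(c["orientation"],float)
    Rm=o if o.shape==(3,3) else R.from_euler('xyz',o,degrees=True).as_matrix()
    return np.array(c["intrinsics"]),np.array(c["position"]),Rm,c
def cloud(n,d):
    K,p,Rm,_=cam(n); v,u=np.mgrid[:d.shape[0],:d.shape[1]]
    P=np.stack([(u-K[0,2])/K[0,0]*d,-(v-K[1,2])/K[1,1]*d,-d],-1)
    return P@Rm.T+p
E
python3 - <<'E'
from h import *
for n in("scene","top"):
    im,d=env.read_camera(n); cv2.imwrite(f"pics/{n}0.png",im[...,::-1]); np.save(f"{n}0.npy",d); np.save(f"{n}0i.npy",im)
    print(env.calibration(n))
    P=cloud(n,d)
    for q in("tray","pot1","inner_hood","outer_hood","clay_pot","feed_bottle","seed_jar"):
        for r in env.cut_out(n,q):
            m=r["region"]&(d>0); print(n,q,round(r["conf"],2),np.round(r["uv"]),m.sum(),np.round(np.median(P[m],0),3),np.round(np.percentile(P[m],98,0),3))
print(env.get_obs())
E
```

```text
{'intrinsics': array([[455.30073851,   0.        , 281.69471617],
       [  0.        , 455.30073851, 214.21503646],
       [  0.        ,   0.        ,   1.        ]]), 'position': array([ 0.89681253, -0.30952457,  0.80893379]), 'orientation': array([34.2897703 , -0.57415859, 42.90202922])}
scene tray 0.81 [190. 344.] 6919 [ 0.612 -0.219  0.005] [ 0.659 -0.091  0.019]
scene pot1 0.83 [162. 340.] 774 [ 0.576 -0.253  0.045] [ 0.591 -0.233  0.048]
scene pot1 0.6 [190. 319.] 688 [ 0.583 -0.199  0.044] [ 0.602 -0.176  0.047]
scene pot1 0.56 [208. 299.] 669 [ 0.583 -0.15   0.044] [ 0.6   -0.127  0.047]
scene inner_hood 0.92 [125. 232.] 8804 [ 0.37  -0.168  0.071] [ 0.402 -0.04   0.144]
scene inner_hood 0.75 [313. 178.] 175 [0.555 0.153 0.102] [0.559 0.165 0.118]
scene inner_hood 0.65 [410. 158.] 3580 [0.652 0.374 0.051] [0.735 0.438 0.098]
scene inner_hood 0.62 [256. 116.] 4964 [0.327 0.218 0.076] [0.417 0.357 0.159]
scene outer_hood 0.94 [306. 200.] 4220 [0.565 0.134 0.056] [0.609 0.252 0.084]
scene clay_pot 0.65 [316. 310.] 1495 [ 0.733 -0.024  0.029] [ 0.769 -0.001  0.062]
scene feed_b
[... 1598 characters left out ...]
.179  0.073]
{'time_s': 0.8, 'qpos': array([70.48126002, 18.38997674, -4.01788225, 83.10742225,  1.29551756,
       78.54035875, -3.26081488]), 'joint_velocities': array([-0.02796175,  0.06541932, -0.05948839,  0.08923995, -0.07526954,
        0.02459357, -0.00629685]), 'effort': array([-1.63295971e-05, -4.91046846e+01, -4.02750839e-01, -3.12752903e+01,
       -6.35080948e-02,  3.33014515e-02,  4.87888292e-05]), 'tool_pos': array([ 0.22578812, -0.60955066,  0.23060999]), 'tool_rot': array([1.79992589e+02, 2.66416142e-03, 2.03285122e+01]), 'force': array([-0.21583568, -0.48515242,  0.25829337]), 'wrist_torque': array([-0.00898334, -0.01278355,  0.02777187]), 'grip_width': 0.08705897718466128}
```

View pics/scene0.png

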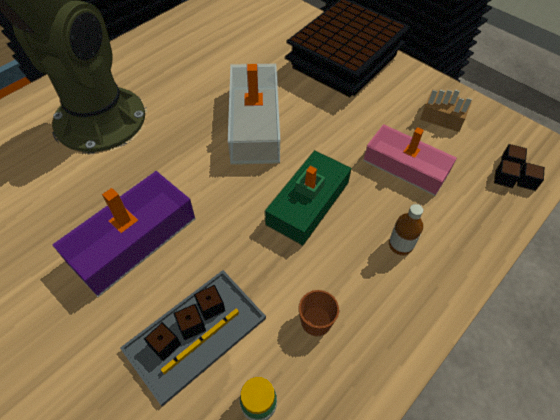

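View pics/top0.png

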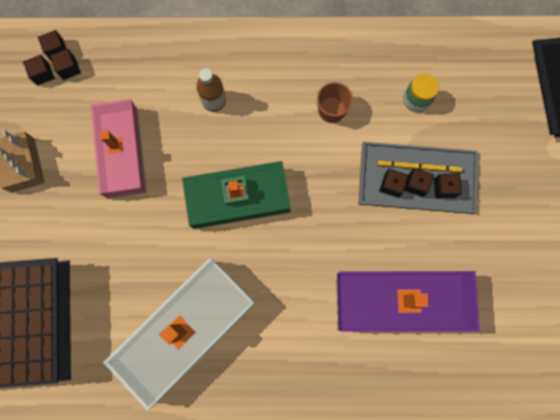

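```bash
cat >> h.py <<'E'
def toplane(n,uv,z):
    K,p,Rm,_=cam(n); uv=np.atleast_2d(uv).astype(float)
    r=np.c_[(uv[:,0]-K[0,2])/K[0,0],-(uv[:,1]-K[1,2])/K[1,1],-np.ones(len(uv))]@Rm.T
    return p+r*((z-p[2])/r[:,2])[:,None]
def rect(n,m,z,lo=None):
    """largest blob of mask m, contour projected on plane z -> centre, size(short,long), yaw deg of long axis"""
    c=max(cv2.findContours(m.astype(np.uint8),cv2.RETR_EXTERNAL,cv2.CHAIN_APPROX_NONE)[0],key=cv2.contourArea)
    X=toplane(n,c[:,0],z)[:,:2]
    (cx,cy),(w,h),a=cv2.minAreaRect((X*1000).astype(np.float32))
    if w>h: w,h,a=h,w,a+90
    b=(a+90)%180  # long axis direction
    return np.round([cx,cy,w,h,b],1)
E
python3 - <<'E'
from h import *
for n in("scene","top"):
    im=np.load(f"{n}0i.npy");d=np.load(f"{n}0.npy");P=cloud(n,d);Z=P[...,2]
    hsv=cv2.cvtColor(im,cv2.COLOR_RGB2HSV)
    box=lambda c,r:(np.hypot(P[...,0]-c[0],P[...,1]-c[1])<r)&(d>0)
    T=box((.6,-.2),.14)
    y=T&(hsv[...,0]>20)&(hsv[...,0]<35)&(hsv[...,1]>150)&(hsv[...,2]>110)
    y=cv2.morphologyEx(y.astype(np.uint8),cv2.MORPH_CLOSE,np.ones((5,5)))
    print(n,"rib",rect(n,y,.02))
    wood=(hsv[...,0]>8)&(hsv[...,0]<25)&(hsv[...,1]>70)&(hsv[...,2]>100)
    t=T&~wood
    print("tray",rect(n,T&(hsv[...,1]<80)|(T&(Z>.03)),.014), "ztable noise",np.std(Z[box((.6,0),.03)]),np.median(Z[box((.6,0),.03)]))
    for c in((.582,-.252),(.585,-.2),(.584,-.15)):
        m=box(c,.035)&(Z>.0435); 
        for r in env.cut_out(n,"pot1") if 0 else []: pass
        print("pot",rect(n,m,.046),np.round(np.median(P[m],0),4))
    G=box((.565,.15),.14)
    g=G&(hsv[...,0]>50)&(hsv[...,0]<90)&(hsv[...,1]>100)
    s=G&(hsv[...,0]<14)&(hsv[...,1]>190)&(hsv[...,2]>150)&(Z>.09)
    print("green top",rect(n,(g|s)&(Z>.054),.058),"stem top",rect(n,s&(Z>.114),.118), np.percentile(Z[s],98), "collar",rect(n,G&(Z>.081)&(Z<.09)|s,.086))
S=np.load("scene0i.npy")[130:250,250:370][...,::-1];T=np.load("top0i.npy")[140:240,175:300][...,::-1]
W=np.load("top0i.npy")[255:415,100:260][...,::-1]
f=lambda a:cv2.resize(a,(390,390),interpolation=cv2.INTER_CUBIC)
cv2.imwrite("pics/crop1.png",np.hstack([f(S),f(W)]))
E
```

```text
scene rib [ 609.9 -244.5    8.8   81.1   85.1]
tray [ 593.5 -201.3  131.7  230.4   85.2] ztable noise 0.0013717541893592826 -0.0018304350722904705
pot [ 571.2 -252.8   41.    41.9    0.9] [ 0.5712 -0.2527  0.0453]
pot [ 578.1 -197.2   41.1   41.6  159.4] [ 0.5782 -0.1969  0.0451]
pot [ 576.8 -148.2   41.6   41.8   72.2] [ 0.576  -0.1505  0.0452]
green top [551.8 156.7  93.1 197.4  99.8] stem top [552.8 160.    5.9  12.8 130.8] 0.11755408050241045 collar [551.8 156.6  45.8  46.7 100.2]
top rib [ 612.3 -201.6    9.5  164.2   85.1]
tray [ 592.  -200.3  130.4  233.1   85.1] ztable noise 0.0019829433132461266 7.266604974609514e-05
pot [ 569.9 -251.7   39.4   41.7   90. ] [ 0.5709 -0.2512  0.0463]
pot [ 576.9 -195.8   41.5   42.4  159.5] [ 0.5777 -0.1956  0.0464]
pot [ 575.2 -147.    41.7   42.3  161.5] [ 0.5755 -0.1502  0.0465]
green top [549.2 159.   92.8 190.4  99.8] stem top [550.7 159.2  13.9  14.6   9.7] 0.12206103817939963 collar [550.2 158.9  43.9  45.3   9.9]
```

View pics/crop1.png

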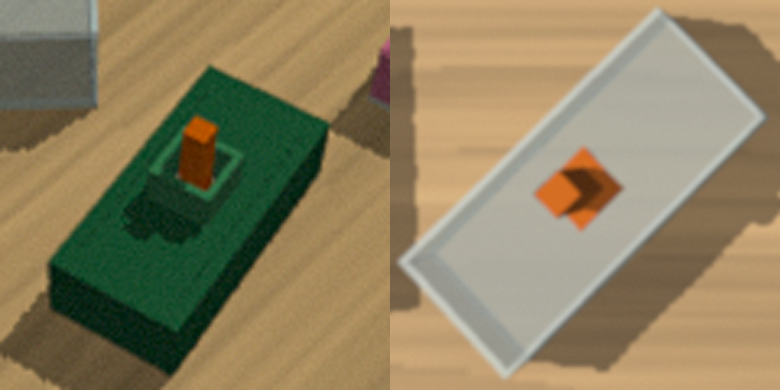

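Candidates for the inner hood: purple (top 405,299) and pink (118,150) are excluded by colour. There are two clear ones: the big one at (179,335), and the one under the green hood, whose stem shows in the collar at (237,189). The smaller is the nested one, so I lift by that stem. The crop confirms the square green collar with the orange stem inside.

```bash
cat >> h.py <<'E'
TC=np.array([592.,-200.4])/1000; TY=-4.9
def t2w(x,y):
    a=np.radians(TY); return TC+np.array([np.cos(a)*x-np.sin(a)*y,np.sin(a)*x+np.cos(a)*y])/1000
def w2t(X):
    a=np.radians(TY); d=(np.asarray(X)[:2]-TC)*1000; return np.round([np.cos(a)*d[0]+np.sin(a)*d[1],-np.sin(a)*d[0]+np.cos(a)*d[1]],1)
def rows(p0,yaw0,targets):
    Rm=R.from_euler('xyz',[180,0,yaw0],degrees=True).as_matrix()
    for x,y,z,yaw in targets:
        t=(yaw-yaw0+180)%360-180
        print([list(np.round(Rm.T@(np.array([x,y,z])-p0),4)),round(-np.radians(t),4)])
E
python3 - <<'E'
from h import *
o=env.get_obs(); rows(o["tool_pos"],o["tool_rot"][2],[(.5705,-.2522,.15,90.5),(.5705,-.2522,.05,90.5)])
E
```

```text
[[np.float64(0.4474), np.float64(-0.2153), np.float64(0.0806)], np.float64(-1.2247)]
[[np.float64(0.4474), np.float64(-0.2153), np.float64(0.1806)], np.float64(-1.2247)]
```

Call:
move_arm(steps=[[[0.4474,-0.2153,0.08],-1.2247],[[0.4474,-0.2153,0.08],-1.2247],[[0.4474,-0.2153,0.08],-1.2247],[[0.4474,-0.2153,0.08],-1.2247],[[0.4474,-0.2153,0.08],-1.2247],[[0.4474,-0.2153,0.08],-1.2247],[[0.4474,-0.2153,0.08],-1.2247],[[0.4474,-0.2153,0.08],-1.2247],[[0.4474,-0.2153,0.08],-1.2247],[[0.4474,-0.2153,0.08],-1.2247],[[0.4474,-0.2153,0.08],-1.2247],[[0.4474,-0.2153,0.08],-1.2247]], hand=-1, squeeze=10)

```text
time_s: 2.3
tool_pos: [0.5697, -0.2541, 0.1508]
tool_rot: [-180.0, 0.1, 90.3]
force: [-0.2, 0.5, -0.2]
grip_width: 0.0869
```

Call:
move_arm(steps=[[[0,0,0.03],0],[[0,0,0.06],0],[[0,0,0.09],0],[[0,0,0.11],0],[[0,0,0.119],0],[[0,0,0.119],0],[[0,0,0.119],0]])

```text
time_s: 3.18
tool_pos: [0.5714, -0.2526, 0.0328]
tool_rot: [179.9, 0.1, 90.5]
force: [0.0, 0.6, 0.5]
grip_width: 0.0869
```

Call:
move_arm(steps=[[[0,0,0],0],[[0,0,0],0],[[0,0,0],0],[[0,0,0],0],[[0,0,0],0],[[0,0,0],0]], hand=1, squeeze=8)

```text
time_s: 3.92
tool_pos: [0.5705, -0.2523, 0.0315]
tool_rot: [-180.0, 0.0, 90.5]
force: [0.8, -0.1, 0.6]
grip_width: 0.0418
```

Run:
```python
from h import *
p=np.array([.5705,-.2522,.032])
for x in(-10,-6,-4,-3): rows(p,90.5,[(*t2w(x,-54),.032,85.1)])
```

```text
[[np.float64(-0.0012), np.float64(0.0069), np.float64(0.0)], np.float64(0.0942)]
[[np.float64(-0.0016), np.float64(0.0109), np.float64(0.0)], np.float64(0.0942)]
[[np.float64(-0.0018), np.float64(0.0129), np.float64(0.0)], np.float64(0.0942)]
[[np.float64(-0.0019), np.float64(0.0139), np.float64(0.0)], np.float64(0.0942)]
```

Call:
move_arm(steps=[[[-0.0012,0.0069,0],0.05],[[-0.0014,0.009,0],0.0942],[[-0.0016,0.0109,0],0.0942],[[-0.0016,0.0109,0],0.0942],[[-0.0016,0.0109,0],0.0942]])

```text
time_s: 4.55
tool_pos: [0.5815, -0.2538, 0.0315]
tool_rot: [180.0, 0.0, 85.1]
force: [0.4, 0.5, -0.1]
grip_width: 0.0422
```

Call:
move_arm(steps=[[[0,0.001,0],0],[[0,0.001,0],0],[[0,0.001,0],0]])

```text
time_s: 4.92
tool_pos: [0.5824, -0.2538, 0.0315]
tool_rot: [-180.0, 0.0, 85.1]
force: [-0.7, 0.3, 1.0]
grip_width: 0.0419
```

Call:
move_arm(steps=[[[0,0.001,0],0],[[0,0.001,0],0],[[0,0.001,0],0]])

```text
time_s: 5.3
tool_pos: [0.5836, -0.2539, 0.0315]
tool_rot: [180.0, 0.0, 85.1]
force: [0.2, -0.2, -0.0]
grip_width: 0.0417
```

Call:
move_arm(steps=[[[0,0.0007,0],0],[[0,0.0007,0],0],[[0,0.0007,0],0]])

```text
time_s: 5.68
tool_pos: [0.5839, -0.254, 0.0315]
tool_rot: [-180.0, 0.0, 85.1]
force: [-1.4, 0.4, 1.6]
grip_width: 0.042
```

Call:
move_arm(steps=[[[0,0.0007,0],0],[[0,0.0007,0],0],[[0,0.0007,0],0]])

```text
time_s: 6.05
tool_pos: [0.5839, -0.254, 0.0315]
tool_rot: [-179.9, -0.0, 85.1]
force: [-5.3, 0.3, 3.6]
grip_width: 0.0423
```

Run:
```python
from h import *
p=np.array([*t2w(-2.6,-54),.0315]);print(p)
x,y=.5758,-.1476
rows(p,85.1,[(x,y,.09,71.8),(x,y,.032,71.8)])
p=np.array([x,y,.032])
for X in(-10,-5.5,-4,-3): rows(p,71.8,[(*t2w(X,54),.032,85.1)])
```

```text
[ 0.58479699 -0.25398056  0.0315    ]
[[np.float64(0.1052), np.float64(-0.0181), np.float64(-0.0585)], np.float64(0.2321)]
[[np.float64(0.1052), np.float64(-0.0181), np.float64(-0.0005)], np.float64(0.2321)]
[[np.float64(0.0052), np.float64(0.0097), np.float64(0.0)], np.float64(-0.2321)]
[[np.float64(0.0062), np.float64(0.0141), np.float64(0.0)], np.float64(-0.2321)]
[[np.float64(0.0065), np.float64(0.0156), np.float64(0.0)], np.float64(-0.2321)]
[[np.float64(0.0068), np.float64(0.0165), np.float64(0.0)], np.float64(-0.2321)]
```

Call:
move_arm(steps=[[[0,0,0],0],[[0,0,0],0],[[0,0,0],0],[[0,0,0],0],[[0,0,-0.03],0],[[0,0,-0.06],0],[[0,0,-0.06],0]], hand=-1)

```text
time_s: 6.92
tool_pos: [0.587, -0.2547, 0.0945]
tool_rot: [179.7, 0.1, 85.1]
force: [0.3, 0.4, -0.9]
grip_width: 0.0866
```

Call:
move_arm(steps=[[[0.05,-0.009,0],0.12],[[0.1052,-0.0181,0],0.2321],[[0.1052,-0.0181,0],0.2321],[[0.1052,-0.0181,0],0.2321],[[0.1052,-0.0181,0.025],0.2321],[[0.1052,-0.0181,0.045],0.2321],[[0.1052,-0.0181,0.0595],0.2321],[[0.1052,-0.0181,0.0595],0.2321],[[0.1052,-0.0181,0.0595],0.2321]])

```text
time_s: 8.05
tool_pos: [0.5761, -0.1478, 0.0324]
tool_rot: [180.0, -0.0, 71.8]
force: [0.6, 0.2, -0.0]
grip_width: 0.0872
```

Call:
move_arm(steps=[[[0,0,0],0],[[0,0,0],0],[[0,0,0],0],[[0,0,0],0],[[0,0,0],0],[[0,0,0],0]], hand=1)

```text
time_s: 8.8
tool_pos: [0.5758, -0.1477, 0.0321]
tool_rot: [180.0, 0.0, 71.8]
force: [0.1, 0.5, 0.2]
grip_width: 0.0422
```

Call:
move_arm(steps=[[[0.002,0.004,0],-0.1],[[0.004,0.008,0],-0.2],[[0.0055,0.012,0],-0.2321],[[0.0062,0.0141,0],-0.2321],[[0.0062,0.0141,0],-0.2321],[[0.0062,0.0141,0],-0.2321]])

```text
time_s: 9.55
tool_pos: [0.5914, -0.1461, 0.0321]
tool_rot: [180.0, 0.0, 85.1]
force: [0.9, -0.8, -0.2]
grip_width: 0.0425
```

Call:
move_arm(steps=[[[0,0.001,0],0],[[0,0.001,0],0],[[0,0.0015,0],0],[[0,0.0015,0],0]])

```text
time_s: 10.05
tool_pos: [0.5926, -0.1463, 0.032]
tool_rot: [-180.0, 0.0, 85.1]
force: [-1.2, 0.3, 1.6]
grip_width: 0.0424
```

Call:
move_arm(steps=[[[0,0.0007,0],0],[[0,0.0007,0],0],[[0,0.0007,0],0]])

```text
time_s: 10.42
tool_pos: [0.5929, -0.1464, 0.0321]
tool_rot: [-180.0, 0.0, 85.1]
force: [-4.0, 0.6, 4.5]
grip_width: 0.0417
```

Run:
```python
from h import *
p=np.array([*t2w(-3.3,54),.092]);print(p)
x,y=.5775,-.1965
rows(p,85.1,[(x,y,.092,69.4)])
p=np.array([x,y,.032])
for X in(-10,-5.5): rows(p,69.4,[(*t2w(X,0),.032,85.1)])
```

```text
[ 0.59332457 -0.14631548  0.092     ]
[[np.float64(-0.0514), np.float64(-0.0115), np.float64(-0.0)], np.float64(0.274)]
[[np.float64(-0.0013), np.float64(0.0053), np.float64(0.0)], np.float64(-0.274)]
[[np.float64(-0.0), np.float64(0.0097), np.float64(0.0)], np.float64(-0.274)]
```

Call:
move_arm(steps=[[[0,0,0],0],[[0,0,0],0],[[0,0,0],0],[[0,0,0],0],[[0,0,-0.03],0],[[0,0,-0.06],0],[[0,0,-0.06],0]], hand=-1)

```text
time_s: 11.3
tool_pos: [0.5954, -0.1467, 0.0949]
tool_rot: [179.7, 0.1, 85.1]
force: [1.0, -0.7, -0.7]
grip_width: 0.0864
```

Call:
move_arm(steps=[[[-0.0514,-0.0115,0],0.14],[[-0.0514,-0.0115,0],0.274],[[-0.0514,-0.0115,0],0.274],[[-0.0514,-0.0115,0],0.274],[[-0.0514,-0.0115,0.025],0.274],[[-0.0514,-0.0115,0.045],0.274],[[-0.0514,-0.0115,0.06],0.274],[[-0.0514,-0.0115,0.06],0.274],[[-0.0514,-0.0115,0.06],0.274]])

```text
time_s: 12.42
tool_pos: [0.578, -0.1966, 0.0326]
tool_rot: [180.0, -0.0, 69.4]
force: [-0.1, 0.1, 0.7]
grip_width: 0.0867
```

Call:
move_arm(steps=[[[0,0,0],0],[[0,0,0],0],[[0,0,0],0],[[0,0,0],0],[[0,0,0],0],[[0,0,0],0]], hand=1)

```text
time_s: 13.18
tool_pos: [0.5775, -0.1966, 0.0321]
tool_rot: [180.0, 0.0, 69.4]
force: [-0.0, -0.4, -0.8]
grip_width: 0.0418
```

Call:
move_arm(steps=[[[-0.0005,0.003,0],-0.1],[[-0.001,0.006,0],-0.2],[[-0.0005,0.008,0],-0.274],[[0,0.0097,0],-0.274],[[0,0.0097,0],-0.274],[[0,0.0097,0],-0.274]])

```text
time_s: 13.92
tool_pos: [0.5866, -0.2001, 0.0321]
tool_rot: [180.0, 0.0, 85.1]
force: [0.2, -0.1, 1.5]
grip_width: 0.0421
```

Call:
move_arm(steps=[[[0,0.001,0],0],[[0,0.001,0],0],[[0,0.0015,0],0],[[0,0.0015,0],0]])

```text
time_s: 14.42
tool_pos: [0.588, -0.2001, 0.0321]
tool_rot: [-180.0, 0.0, 85.1]
force: [-0.8, -0.3, 1.0]
grip_width: 0.0416
```

Call:
move_arm(steps=[[[0,0.0007,0],0],[[0,0.0007,0],0],[[0,0.0007,0],0]])

```text
time_s: 14.8
tool_pos: [0.5885, -0.2001, 0.0321]
tool_rot: [-180.0, 0.0, 85.1]
force: [-3.5, 0.7, 3.4]
grip_width: 0.042
```

Run:
```python
from h import *
p=np.array([*t2w(-3.3,0),.032]);print(p)
rows(p,85.1,[(.551,.1588,.18,99.8)])
```

```text
[ 0.58871206 -0.20011812  0.032     ]
[[np.float64(0.3544), np.float64(-0.0682), np.float64(-0.148)], np.float64(-0.2566)]
```

Call:
move_arm(steps=[[[0,0,0],0],[[0,0,0],0],[[0,0,0],0],[[0,0,0],0],[[0,0,-0.03],0],[[0,0,-0.08],0],[[0,0,-0.148],0],[[0,0,-0.148],0]], hand=-1)

```text
time_s: 15.8
tool_pos: [0.5921, -0.2007, 0.1861]
tool_rot: [179.4, 0.2, 85.1]
force: [-0.6, 0.4, 0.5]
grip_width: 0.0873
```

Call:
move_arm(steps=[[[0.05,-0.01,0],-0.05],[[0.11,-0.02,0],-0.1],[[0.17,-0.033,0],-0.15],[[0.23,-0.044,0],-0.2],[[0.29,-0.056,0],-0.2566],[[0.34,-0.065,0],-0.2566],[[0.3544,-0.0682,0],-0.2566],[[0.3544,-0.0682,0],-0.2566],[[0.3544,-0.0682,0],-0.2566],[[0.3544,-0.0682,0],-0.2566]])

```text
time_s: 17.05
tool_pos: [0.5516, 0.1564, 0.1797]
tool_rot: [-180.0, 0.0, 99.6]
force: [-0.8, 0.1, 0.8]
grip_width: 0.0873
```

```bash
cat > look.py <<'E'
from h import *
import sys
tag=sys.argv[1]; out=[]
for n in("scene","top"):
    im,d=env.read_camera(n); P=cloud(n,d);Z=P[...,2]
    out.append(im[...,::-1])
    hsv=cv2.cvtColor(im,cv2.COLOR_RGB2HSV)
    T=(np.hypot(P[...,0]-.592,P[...,1]+.2)<.14)&(d>0)
    t=None
    try: print(n,"tray",rect(n,T&(hsv[...,1]<80)|(T&(Z>.03)),.014))
    except Exception as e: print(e)
    for y in(-54,0,54):
        c=t2w(-4,y); m=(np.hypot(P[...,0]-c[0],P[...,1]-c[1])<.033)&(Z>.0435)&(Z<.055)
        if m.sum()>50: r=rect(n,m,.046); print("pot",r,"tray",w2t(r[:2]/1000),"rel yaw",round((r[4]-TY+45)%90-45,1))
s=out[0][250:420,100:290];t=out[1][130:220,350:490]
f=lambda a:cv2.resize(a,(400,400*a.shape[0]//a.shape[1]),interpolation=cv2.INTER_CUBIC)[:358]
a,b=f(s),f(t);h=max(len(a),len(b))
pad=lambda a:np.pad(a,((0,h-len(a)),(0,0),(0,0)))
cv2.imwrite(f"pics/{tag}.png",np.hstack([pad(a),pad(b)])); cv2.imwrite(f"pics/{tag}_full.png",np.vstack([cv2.resize(np.hstack(out),(800,300))]))
E
python3 look.py pots1
```

```text
scene tray [ 593.5 -200.9  131.7  231.3   85.1]
pot [ 584.4 -254.4   41.2   41.6   85. ] tray [ -3.  -54.5] rel yaw -0.1
pot [ 589.3 -200.7   41.8   42.3  175. ] tray [-2.7 -0.5] rel yaw -0.1
pot [ 593.5 -146.7   41.5   41.9  174.4] tray [-3.1 53.6] rel yaw -0.7
top tray [ 591.9 -199.7  130.8  234.4   85.2]
pot [ 583.3 -253.3   40.3   42.5  176.5] tray [ -4.1 -53.4] rel yaw 1.4
pot [ 587.9 -199.3   42.2   42.3  175.7] tray [-4.2  0.7] rel yaw 0.6
pot [ 592.5 -145.2   42.1   42.3   87.6] tray [-4.2 55. ] rel yaw 2.5
```

View pics/pots1.png

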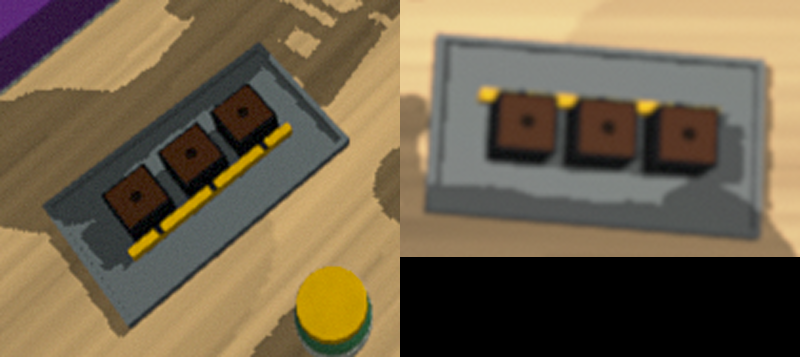

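The three pots stand square against the rib at the marks. In the left crop they are at about (137,197), (192,153) and (243,112), and both cameras put them near -54, 0 and 54 mm. Next is the stem.

Call:
move_arm(steps=[[[0,0,0.02],0],[[0,0,0.045],0],[[0,0,0.065],0],[[0,0,0.076],0],[[0,0,0.081],0],[[0,0,0.081],0],[[0,0,0.081],0]])

```text
time_s: 18.02
tool_pos: [0.5516, 0.1589, 0.0998]
tool_rot: [179.9, 0.0, 99.8]
force: [0.6, 0.6, -0.0]
grip_width: 0.0867
```

Call:
move_arm(steps=[[[0,0,0],0],[[0,0,0],0],[[0,0,0],0],[[0,0,0],0],[[0,0,0],0],[[0,0,0],0],[[0,0,0],0],[[0,0,0],0]], hand=1, squeeze=30)

```text
time_s: 19.02
tool_pos: [0.5509, 0.1587, 0.099]
tool_rot: [-180.0, 0.0, 99.8]
force: [-1.0, -0.1, -4.1]
grip_width: 0.0158
```

Call:
move_arm(steps=[[[0,0,-0.006],0],[[0,0,-0.018],0],[[0,0,-0.035],0],[[0,0,-0.055],0],[[0,0,-0.072],0],[[0,0,-0.081],0],[[0,0,-0.081],0],[[0,0,-0.081],0]])

```text
time_s: 20.02
tool_pos: [0.5506, 0.1585, 0.1793]
tool_rot: [-179.9, 0.0, 99.8]
force: [-0.1, -0.4, -3.5]
grip_width: 0.0159
```

```bash
cat > hood.py <<'E'
from h import *
import sys
tag,zt=sys.argv[1],float(sys.argv[2]); o=env.get_obs();p=o["tool_pos"]; out=[]
for n in("scene","top"):
    im,d=env.read_camera(n); out.append(im[...,::-1]); P=cloud(n,d);Z=P[...,2]
    hsv=cv2.cvtColor(im,cv2.COLOR_RGB2HSV)
    G=(np.hypot(P[...,0]-p[0],P[...,1]-p[1])<.14)&(d>0)
    g=G&(hsv[...,0]>50)&(hsv[...,0]<90)&(hsv[...,1]>100)
    m=g&(abs(Z-zt)<.006); r=rect(n,m,zt); A=P[m]; 
    c=np.linalg.lstsq(np.c_[A[:,:2]-p[:2],np.ones(len(A))],A[:,2],rcond=None)[0]
    print(n,"green top",r,"tray",w2t(r[:2]/1000),"tilt deg",np.round(np.degrees(c[:2]),1),"z",round(c[2],4))
cv2.imwrite(f"pics/{tag}.png",cv2.resize(np.hstack(out),(800,300)))
E
python3 hood.py carry 0.139
```

```text
scene green top [555.1 140.9  94.4 167.7 100.5] tray [-65.9 336.9] tilt deg [-0.3  0. ] z 0.1368
top green top [536.4 230.3  45.5  92.9   9.9] tray [-92.2 424.4] tilt deg [-0.1  0.2] z 0.1384
```

View pics/carry.png

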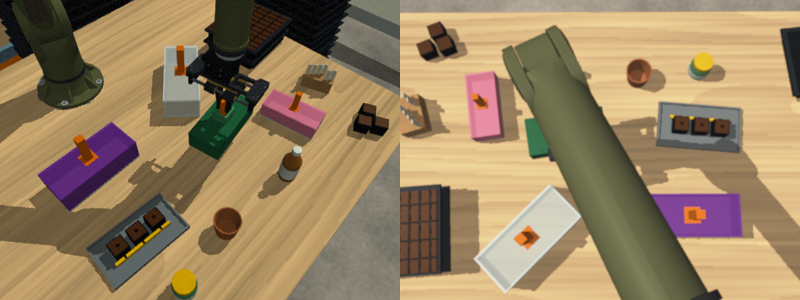

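Call:
move_arm(steps=[[[-0.006,0,0],0.004],[[-0.022,-0.001,0],0.015],[[-0.046,-0.0025,0],0.03],[[-0.076,-0.004,0],0.05],[[-0.11,-0.006,0],0.075],[[-0.146,-0.008,0],0.1],[[-0.183,-0.01,0],0.128],[[-0.22,-0.012,0],0.155],[[-0.256,-0.014,0],0.18],[[-0.29,-0.016,0],0.205],[[-0.318,-0.0178,0],0.228],[[-0.341,-0.019,0],0.243],[[-0.355,-0.02,0],0.252],[[-0.361,-0.0202,0],0.2566],[[-0.361,-0.0202,0],0.2566],[[-0.361,-0.0202,0],0.2566],[[-0.361,-0.0202,0],0.2566],[[-0.361,-0.0202,0],0.2566]])

```text
time_s: 22.38
tool_pos: [0.5926, -0.1999, 0.1801]
tool_rot: [180.0, 0.0, 85.1]
force: [-0.9, -0.8, -4.6]
grip_width: 0.0153
```

```bash
python3 hood.py over 0.138
python3 - <<'E'
from h import *
im,d=env.read_camera("scene"); cv2.imwrite("pics/over_s.png",cv2.resize(im[200:420,60:360,::-1],(750,550),interpolation=cv2.INTER_CUBIC))
P=cloud("scene",d);p=env.get_obs()["tool_pos"]
hsv=cv2.cvtColor(im,cv2.COLOR_RGB2HSV)
G=(np.hypot(P[...,0]-p[0],P[...,1]-p[1])<.1)
s=G&(hsv[...,0]<14)&(hsv[...,1]>190)&(hsv[...,2]>60)&(P[...,2]>.1)
print(s.sum(), p)
g=G&(hsv[...,0]>50)&(hsv[...,0]<90)&(hsv[...,1]>100)&(P[...,2]<.13)
print("sides",np.round(np.percentile(P[g],[1,99],0),4))
E
```

```text
scene green top [ 593.9 -199.4   96.4  195.    85.1] tray [1.8 1.2] tilt deg [-0.5 -0. ] z 0.1376
top green top [ 595.2 -149.    94.3   97.4   85.6] tray [-1.2 51.5] tilt deg [ 0.2 -0. ] z 0.1391
7 [ 0.59258543 -0.20028981  0.18009179]
sides [[ 0.6307 -0.2911  0.0872]
 [ 0.6458 -0.1174  0.1297]]
```

View pics/over_s.png

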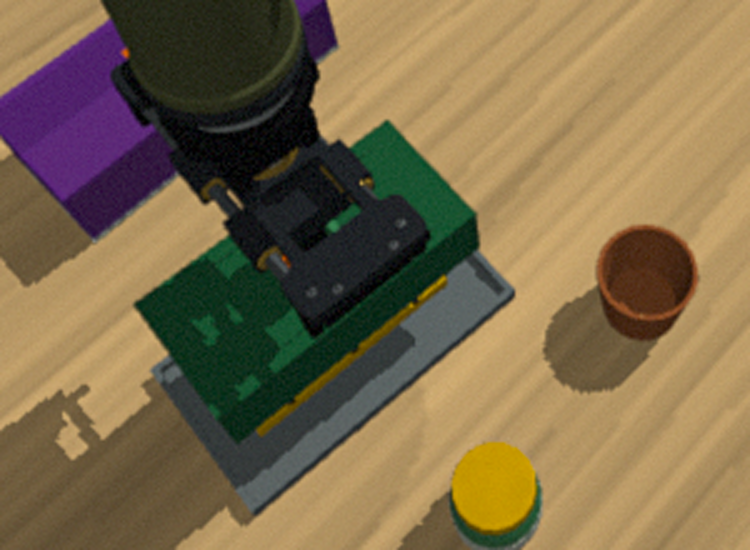

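The hoods are level and parallel to the tray (85.1° both), centred over it to within about 1.5 mm. I'm lowering now.

Call:
move_arm(steps=[[[0,0,0.004],0],[[0,0,0.012],0],[[0,0,0.022],0],[[0,0,0.033],0],[[0,0,0.044],0],[[0,0,0.054],0],[[0,0,0.062],0],[[0,0,0.068],0],[[0,0,0.072],0],[[0,0,0.072],0],[[0,0,0.072],0],[[0,0,0.072],0]])

```text
time_s: 24.02
tool_pos: [0.5928, -0.2005, 0.1084]
tool_rot: [180.0, 0.0, 85.1]
force: [0.2, -0.4, -3.8]
grip_width: 0.0158
```

Call:
move_arm(steps=[[[0,0,0.001],0],[[0,0,0.001],0],[[0,0,0.002],0],[[0,0,0.002],0],[[0,0,0.002],0]])

```text
time_s: 24.65
tool_pos: [0.5926, -0.2004, 0.106]
tool_rot: [-180.0, 0.0, 85.1]
force: [0.5, 0.5, -4.4]
grip_width: 0.0157
```

Call:
move_arm(steps=[[[0,0,0.0005],0],[[0,0,0.001],0],[[0,0,0.001],0],[[0,0,0.001],0]])

```text
time_s: 25.15
tool_pos: [0.5926, -0.2004, 0.105]
tool_rot: [-180.0, 0.0, 85.1]
force: [-0.1, -0.2, -4.6]
grip_width: 0.0158
```

Call:
move_arm(steps=[[[0,0,0.0005],0],[[0,0,0.0007],0],[[0,0,0.0007],0]])

```text
time_s: 25.52
tool_pos: [0.5927, -0.2004, 0.1049]
tool_rot: [180.0, 0.0, 85.1]
force: [-1.7, 0.0, 1.5]
grip_width: 0.0158
```

Call:
move_arm(steps=[[[0,0,0.0005],0],[[0,0,0.0007],0],[[0,0,0.0007],0]])

```text
time_s: 25.9
tool_pos: [0.5927, -0.2004, 0.1049]
tool_rot: [180.0, 0.0, 85.1]
force: [-4.0, 1.7, 6.4]
grip_width: 0.0154
```

Call:
move_arm(steps=[[[0,0,-0.001],0],[[0,0,-0.001],0],[[0,0,-0.001],0],[[0,0,-0.001],0],[[0,0,-0.015],0],[[0,0,-0.045],0],[[0,0,-0.09],0],[[0,0,-0.12],0],[[0,0.0,-0.12],0],[[0,0,-0.12],0]], hand=-1)

```text
time_s: 27.15
tool_pos: [0.5923, -0.2004, 0.2234]
tool_rot: [-180.0, 0.0, 85.1]
force: [-1.0, 0.2, -0.0]
grip_width: 0.0868
```

```bash
python3 hood.py seat 0.064
python3 - <<'E'
from h import *
im,d=env.read_camera("scene"); cv2.imwrite("pics/seat_s.png",cv2.resize(im[200:420,60:360,::-1],(750,550),interpolation=cv2.INTER_CUBIC))
P=cloud("scene",d);Z=P[...,2];hsv=cv2.cvtColor(im,cv2.COLOR_RGB2HSV)
G=(np.hypot(P[...,0]-.5925,P[...,1]+.2004)<.04)&(d>0)
s=G&(hsv[...,0]<14)&(hsv[...,1]>150)&(hsv[...,2]>40)&(Z>.095)&(Z<.14)
print("stem px",s.sum(),np.percentile(Z[s],[2,50,98]) if s.sum() else 0)
if (s&(Z>.119)).sum()>9: r=rect("scene",s&(Z>.119),.124);print(r,w2t(r[:2]/1000))
c=G&(Z>.087)&(Z<.097);print("collar pts",c.sum())
if c.sum()>20: r=rect("scene",c,.092);print(r,w2t(r[:2]/1000))
E
```

```text
scene green top [ 593.6 -200.1   95.2  195.1   85.2] tray [1.6 0.4] tilt deg [-0.  -0.1] z 0.0625
top green top [ 590.6 -197.8   93.8  194.5   85.1] tray [-1.6  2.5] tilt deg [0.1 0. ] z 0.0639
stem px 4 [0.09587017 0.09652725 0.09808268]
collar pts 200
[ 594.4 -200.4   43.8   44.    85.3] [2.4 0.2]
```

View pics/seat_s.png

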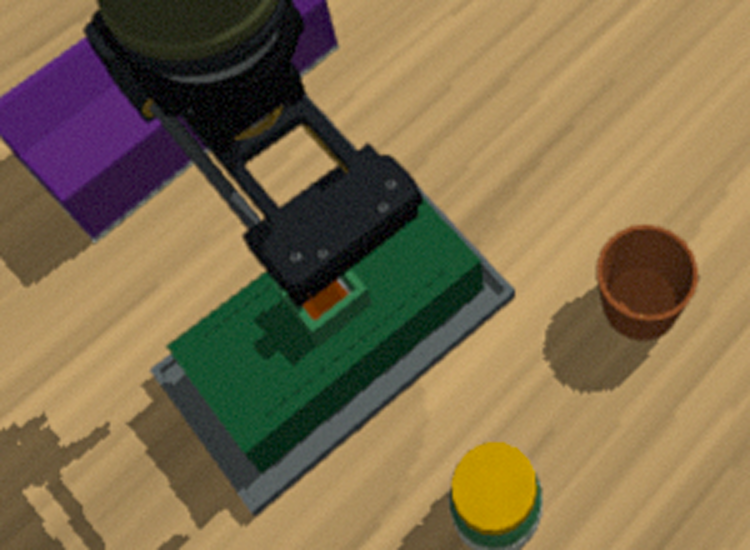

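Both hoods sit flat. The outer top is at z≈63–64 mm with no tilt, and its centre averages within about 1.5 mm of the tray's. In the picture the collar is at (325,300) with the stem inside. Next I grip the collar.

Call:
move_arm(steps=[[[0,0,0.03],0],[[0,0,0.07],0],[[0,0,0.105],0],[[0,0,0.13],0],[[0,0,0.142],0],[[0,0,0.1475],0],[[0,0,0.1475],0],[[0,0,0.1475],0]])

```text
time_s: 28.3
tool_pos: [0.5933, -0.2006, 0.0773]
tool_rot: [179.9, 0.0, 85.1]
force: [0.4, -0.3, 0.6]
grip_width: 0.0875
```

Call:
move_arm(steps=[[[0,0,0],0],[[0,0,0],0],[[0,0,0],0],[[0,0,0],0],[[0,0,0],0],[[0,0,0],0],[[0,0,0],0]], hand=1, squeeze=25)

```text
time_s: 29.18
tool_pos: [0.5926, -0.2004, 0.0761]
tool_rot: [-180.0, 0.0, 85.1]
force: [0.1, -0.2, -0.2]
grip_width: 0.0442
```

Call:
move_arm(steps=[[[0,0,-0.002],0],[[0,0,-0.005],0],[[0,0,-0.009],0],[[0,0,-0.014],0],[[0,0,-0.02],0],[[0,0,-0.026],0],[[0,0,-0.032],0],[[0,0,-0.038],0],[[0,0,-0.044],0],[[0,0,-0.05],0],[[0,0,-0.05],0],[[0,0,-0.05],0]])

```text
time_s: 30.68
tool_pos: [0.5925, -0.2004, 0.126]
tool_rot: [-180.0, 0.0, 85.1]
force: [0.9, 0.1, -2.2]
grip_width: 0.0439
```

Call:
move_arm(steps=[[[0,0,-0.005],0],[[0,0,-0.012],0],[[0,0,-0.022],0],[[0,0,-0.033],0],[[0,0,-0.044],0],[[0,0,-0.055],0],[[0,0,-0.066],0],[[0,0,-0.077],0],[[0,0,-0.088],0],[[0,0,-0.099],0],[[0,0,-0.11],0],[[0,0,-0.12],0],[[0,0,-0.128],0],[[0,0,-0.13],0],[[0,0,-0.13],0],[[0,0,-0.13],0]])

```text
time_s: 32.67
tool_pos: [0.5923, -0.2004, 0.2556]
tool_rot: [-179.9, -0.0, 85.1]
force: [-0.2, 0.4, -2.5]
grip_width: 0.0437
```

```bash
python3 hood.py final 0.244
python3 - <<'E'
from h import *
im,d=env.read_camera("scene"); cv2.imwrite("pics/final_s.png",cv2.resize(im[170:420,40:373,::-1],(800,600),interpolation=cv2.INTER_CUBIC))
P=cloud("scene",d);Z=P[...,2]
a=np.linalg.norm(P[...,:2]-TC,axis=-1)<.1
m=a&(Z>.035)&(Z<.15)&(d>0); print("pts below hood",m.sum(),np.percentile(Z[m],[5,50,95]) if m.any() else "")
for n in("scene","top"):
    for q in("clay_pot","feed_bottle","seed_jar","inner_hood"):
        dd=d if n=="scene" else env.read_camera("top")[1]
        Q=cloud(n,dd)
        for r in env.cut_out(n,q):
            k=r["region"]&(dd>0); print(n,q,round(r["conf"],2),np.round(r["uv"]),np.round(np.median(Q[k],0),3))
E
```

```text
scene green top [ 589.  -260.1   72.    95.8  175. ] tray [  2.1 -59.7] tilt deg [-0.1 -0. ] z 0.242
top green top [ 595.6 -146.2   90.9   94.7  175.4] tray [-1.  54.3] tilt deg [0.1 0. ] z 0.2433
pts below hood 3481 [0.04306318 0.0582395  0.06092582]
scene clay_pot 0.89 [316. 309.] [ 0.733 -0.023  0.03 ]
scene feed_bottle 0.92 [408. 228.] [0.761 0.197 0.076]
scene seed_jar 0.84 [257. 402.] [ 0.766 -0.211  0.068]
scene inner_hood 0.91 [196. 338.] [ 0.617 -0.208  0.058]
scene inner_hood 0.87 [ 98. 250.] [ 0.377 -0.23   0.071]
scene inner_hood 0.67 [412. 159.] [0.652 0.374 0.051]
scene inner_hood 0.6 [255. 113.] [0.327 0.218 0.076]
top clay_pot 0.73 [412. 185.] [ 0.563 -0.175  0.059]
top clay_pot 0.61 [336. 101.] [ 0.748 -0.034  0.03 ]
top feed_bottle 0.95 [212.  92.] [0.745 0.207 0.087]
top feed_bottle 0.7 [335. 100.] [ 0.748 -0.034  0.03 ]
top feed_bottle 0.58 [425.  92.] [ 0.751 -0.203  0.067]
top seed_jar 0.6 [424.  93.] [ 0.751 -0.202  0.067]
top inner_hood 0.77 [413. 183.] [ 0.563 -0.175  0.059]
top inner_hood 0.76 [178. 333.] [0.29  0.252 0.078]
top inner_hood 0.74 [117. 148.] [0.638 0.389 0.054]
top inner_hood 0.68 [404. 300.] [ 0.347 -0.15   0.073]
```

View pics/final_s.png

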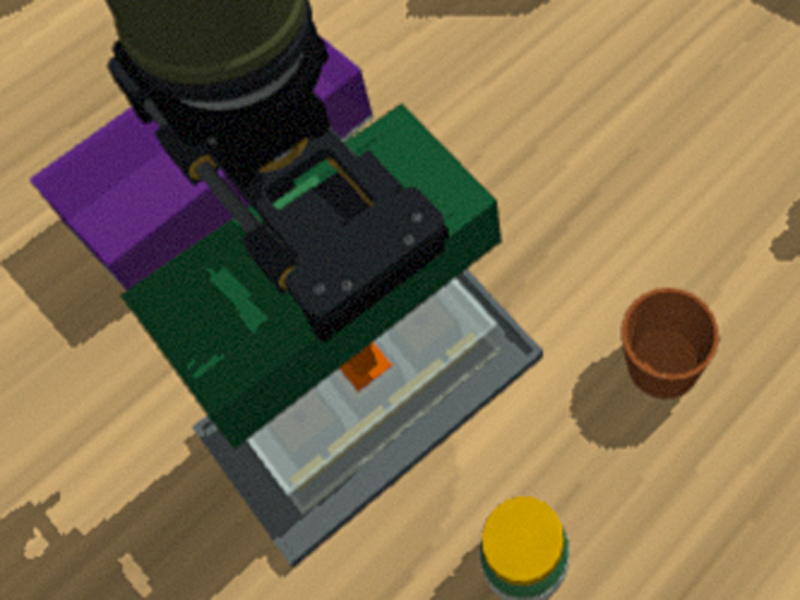

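The green hood hangs level at about (320,270). The clear hood sits square in the tray at about (375,385), with the pots showing inside along the rib. The other things are where they were.

```bash
python3 -c "
from cell import env
print(env.sign_off()); o=env.get_obs(); print(o['time_s'],o['tool_pos'],o['grip_width'])"
```

```text
the job is handed in; nothing more can be done
None
the job is handed in; nothing more can be done
```

The job is done and handed in at about 33 s of robot time, with the arm still holding the green hood up.

- **Pots:** I gripped each pot lightly and slid it to its mark until it touched the rib, at 4–5 N. The two cameras put them at tray y of about -54, 0.1 and 54.3 mm, with x about -3 to -4 mm. They stand square to the rib. The scene camera read under 1° off for all three. The top camera disagreed, reading up to 2.5° for one pot whose outline it saw poorly.
- **Carrying and seating:** I carried the nested pair by the stem and lowered it until the force changed from hanging weight to about 6 N upward. The outer hood's top then lay flat at 63–64 mm, parallel to the tray, and centred to about 1.5 mm.
- **Lifting the green hood:** I lifted it alone by its collar, level to about 0.1°. Its lower rim is at about 190 mm, roughly 65 mm above the top of the stem.
- **Last look:** The clear hood stayed flat, with its top at 58–61 mm, and the pots showed inside it along the rib. The clay pot, bottle and jar were within about 2 mm of where they started.
- **Not checked:** I did not measure the clear hood's centring separately after the lift, because the arm partly hid it. It rests on the stem position at release and the picture.

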